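# Load a bead holder into the indexing carousel and click it round

### The job

Take the holder with the round ball bead out of the wooden rack and press it gently but fully home in the empty pocket of the bead carousel: straight down past the side clip until it stops on the bottom. Then turn the carousel wheel just one click counter-clockwise (seen from above), so that the next bead comes to the front, and leave it sitting in its click with the holder home and upright. Leave the other holders and the jar where they are.

Things in the scene. Friction and masses are not known exactly. Their poses are not given: they have to be found in the camera images.
- ball_holder: Holder to load: upright steel pin 100 mm high with a round glass ball bead (20 mm). Origin: centre of its foot, z up. From the foot: taper 8 to 16 mm diameter over 10 mm, 16 mm round shank to 48 mm, square 22 x 22 mm grip from 48 to 76 mm (faces along its x, y; aligned with the rack at the start), mandrel to 100 mm, bead centred at 88 mm. 0.13 to 0.2 kg. Loose in a rack hole; pulls straight up.
- disc_holder: A holder with the same steel pin but a flat disc bead, 34 mm across and 6 mm thick; stands in the rack, must stay (not moved more than 20 mm). Origin: centre of its foot.
- tube_holder: A holder with the same steel pin but a thin tube bead, 8 mm across and 20 mm long; stands in the rack, must stay (not moved more than 20 mm). Origin: centre of its foot.
- rack: Fixed wooden block 200 x 60 x 40 mm with three square holes (18 mm wide, 30 mm deep) in a row along its x axis, 66 mm apart, the middle one at its centre; origin: centre of its underside, on the table. The holders' feet are 10 mm above the table.
- carousel: Fixed grey round base (200 mm) of the carousel; origin: on the table, on the wheel's axis. Its -x axis points to the loading position at the front, marked by a 36 mm high pointer 145 mm from the axis. The wheel on it is an aluminium deck 276 mm across, top at 47 mm. More than 40 N of contact force from the holder (about 11 N of it is the clip's own grip) or the gripper damages it.
- pocket (a point): Centre of the mouth of the empty cup, 95 mm above the table, turning with the wheel. Smooth bore 19 mm across, with a funnel over the top 8 mm flaring to 29 mm at the mouth. A spring ball on the hub side, 13 mm below the mouth, clips the shank: it resists with about 3 to 10 N on the way down and holds the holder wherever it is left, so its weight alone does not sink it.
- seat (a joint): Sprung seat in the bottom of the empty pocket (m): 0 up (empty), 0.005 pressed down on its stop = holder home. Its spring gives 0.6 N at most; a homed holder's weight keeps it down. The stop is a set-screw 28 to 40 mm below the mouth, different each time and not visible: feel it, the holder stops hard there. A 12 to 16 N push down seats it.
- wheel (a joint): Angle of the wheel (rad): 0 at the start, empty pocket at the front; grows counter-clockwise seen from above. Spring detents hold it at 0, 1.047 (one click) and 2.094 (two); once well past midway (0.52; surely by 0.85) it moves on into the next click by itself. Turning takes at most about 1 N m, some 8 N at the post.
- post (a point): Centre of the top of the wheel's turning post: plain steel pin 14 mm across, 72 mm tall from deck to 119 mm height, 125 mm from the wheel's axis, 30 degrees clockwise of the empty pocket seen from above (to the robot's left of it). Push it sideways, counter-clockwise (towards the robot's right), to turn the wheel; one click takes it to 30 degrees past the front.
- jar: Open glass jar 60 mm across, 90 mm high, standing between rack and carousel; must not be moved more than 20 mm. Origin: centre of its underside.
- hub (a point): Top of the wheel's hub (44 mm across), on its axis, 77 mm high. Around it on an 80 mm radius stand six steel cups, 60 degrees apart: 27 mm outside, flaring to 35 mm at the mouth, mouths 95 mm above the table. Five hold fixed pins like the rack's (22 mm square grips, with disc and tube beads, tops 159 mm high); only the cup at the front is empty.
Not all that is in view belongs to the job. What is shaped like the ball_holder but yellow is not meant.

How it is judged (in metres and radians):
On the way, in this order (a step that is already met when the one before it is completed fails the run):
1. the ball-bead holder is pressed fully home, upright, in the empty pocket while the wheel is still at its starting click (value of joint seat above 0.0038 m and horizontal distance between ball_holder and pocket below 0.004 m and angle between ball_holder's own z axis and vertical below 0.16 rad and value of joint wheel between -0.12 and 0.2 rad), for 0.2 s.
2. the wheel is turned one click counter-clockwise with the holder still home (value of joint wheel between 0.97 and 1.12 rad and value of joint seat above 0.0038 m and horizontal distance between ball_holder and pocket below 0.004 m), for 0.2 s.
At the end, for the whole second after the job is handed in: The wheel rests in its next click (0.97 to 1.12 rad), the ball-bead holder stands released and at rest in the pocket, upright within 0.16 rad (the pocket's play), within 4 mm of the pocket's axis, and fully home (the seat pressed down at least 3.8 of its 5 mm) (all of step 2 and velocity of joint wheel between -0.05 and 0.05 rad/s and angle between ball_holder's own z axis and vertical below 0.16 rad and linear speed of ball_holder below 0.02 m/s); the robot touches nothing.
It fails at once if the holder is forced on the carousel with more than 40 N (contact force between ball_holder and carousel above 40 N).
It fails at once if the gripper pushes on the carousel with more than 40 N (contact force between the fingers and carousel above 40 N).
It fails at once if the wheel is turned past the one click, or backwards (value of joint wheel above 1.5 rad or value of joint wheel below -0.5 rad).
It fails at once if another holder or the jar is disturbed (distance of any of disc_holder, tube_holder, jar from where it was at the start of the episode above 0.02 m).
It also fails if it takes over 61 s, if anything falls off the work surface, if the arm or the gripper's body presses on something with over 40 N, if the wrist force passes 120 N, or if a joint passes its speed limit or range.

### The arm

A 6-joint arm with a two-finger parallel gripper is mounted at the origin on the work surface. World frame = base frame: x ahead of the robot, y to its left, z up, the work surface at z = 0. Lengths are in m, angles in degrees, forces in N, time in s.
With the tool pointing down it reaches from about 0.275 to 0.75 m from the base axis. Payload 10.2 kg.
Tool frame: the origin (TCP) lies midway between the tips of the shut fingers; the grasp point (between the pads) lies 19 mm behind it; z points along the fingers, y is the line along which they close (so a half turn about z gives the same grasp; the last joint's range is limited). The gripper opens to 88 mm and grips with 3 to 60 N. Pads are 18 mm wide; open, the fingers measure 123 mm over their backs; the gripper's body (75 mm by 187 mm) begins 45 mm behind the grasp point.
Start: joints at [-77.601, 17.928, 85.812, -0, 76.261, -12.8], TCP at [0.224, -0.475, 0.239] pointing down, gripper open.
Joint ranges: [-168.41, 168.41], [-55.51, 124.54], [10.69, 146.95], [-70.63, 250.63], [1, 178], [-165.06, 165.06]. Speed limits (degrees/s): [136.94, 136.94, 172.46, 180, 180, 180].

### API

Orientations are given as [roll, pitch, yaw] about the fixed x, y, z axes, in that order (R = Rz(yaw) Ry(pitch) Rx(roll)).
In Python, from rig import manip, effector, monitor, optics, job gives the robot as it stands. The module is installed in compiled form; this text tells all that it offers. Calls block until the motion is done:
- manip.reach(position, orientation): joint-space move of the TCP to a pose.
- manip.servo_line(position, velocity=0.15, ori=None, guard=None): straight line of the TCP; ori=None keeps the orientation; velocity is the mean speed in m/s. With guard (N) it stops when the force on the tool has changed by that much, and returns True; else False.
- manip.movej(angles): joint-space move.
- effector.set_gripper(opening, strength=None): opening from 0.0 (shut) to 1.0 (fully open); strength is the grip in N (None keeps the last); returns when the fingers have stopped.
- manip.dwell(seconds).
- manip.solve_ik(position, orientation): joint angles nearest the present ones, or None.
- monitor.observe(): the state.
- optics.grab_frame(name): name is "scene" or "top" or "wrist"; returns a dict with "color" (400x640x3 uint8, blue, green, red), "fov_y" (degrees; the focal length in pixels is half the picture's height over the tangent of half this angle, whatever the lens; pixels are square), "cx", "cy" (the principal point, pixels), "cam_to_world" (4x4, takes a point from camera to world coordinates). Camera axes: x right, y down, z forward; pixel columns grow to the right and rows downward; lengths in m; the calibration is good to about 2 mm. A picture is of the moment at which its call begins. There is no depth.
A pose or a line that the arm cannot do raises manip.MotionError and nothing moves.
- job.finish_job(): hands the job in; it is judged then, once.
The state is a dict: "time_s": time; "joint_pos": joint angles; "joint_vel": joint speeds; "effort": joint torques, N m; "ee_pos": TCP position; "eef_rot": TCP orientation; "force": force on the tool from outside, world axes, zero at the start; "ft_torque": the same for the moment, N m; "finger_gap": opening from 0.0 (shut) to 1.0 (fully open); "grip_force": force on a finger pad.
Only numpy, scipy, OpenCV 4.12 (cv2) and the standard library are available. Lean on these libraries where they do the work, as an engineer would, in place of code of your own. Each camera call takes 0.05 s, during which the arm holds its last target. There are 200 camera calls.

## Working session

There is one attempt and no reset: what is moved stays moved. The work goes in short steps, each a Python script; the robot and the scene stay as the last script left them, time stands still between calls to the robot, and variables do not carry over. Pictures are saved under pics/ and viewed, at most 10 in all, crops included, and the job is handed in when it is done.

```bash
mkdir -p pics; cat > h.py <<'E'
import numpy as np, cv2, pickle
from rig import manip, effector, monitor, optics, job
def K(f): return 200/np.tan(np.radians(f["fov_y"])/2)
def ray(f,u,v):
    T=np.array(f["cam_to_world"]); d=T[:3,:3]@np.array([(u-f["cx"])/K(f),(v-f["cy"])/K(f),1]); return T[:3,3],d
def onz(f,u,v,z):
    o,d=ray(f,u,v); return o+d*(z-o[2])/d[2]
def proj(f,p):
    T=np.array(f["cam_to_world"]); c=T[:3,:3].T@(np.array(p)-T[:3,3]); return c[:2]/c[2]*K(f)+[f["cx"],f["cy"]]
def cross(f,a,g,b):
    o1,d1=ray(f,*a);o2,d2=ray(g,*b);A=np.c_[d1,-d2];s=np.linalg.lstsq(A,o2-o1,rcond=None)[0]
    p,q=o1+s[0]*d1,o2+s[1]*d2; return (p+q)/2,np.linalg.norm(p-q)
E
python3 - <<'E'
from h import *
F={n:optics.grab_frame(n) for n in("scene","top","wrist")}
pickle.dump(F,open("F.pkl","wb"))
for n,f in F.items():
    print(n,f["fov_y"],f["cx"],f["cy"],np.round(f["cam_to_world"],3).tolist()); cv2.imwrite(f"pics/{n}0.png",f["color"])
print(monitor.observe())
E
```

```text
scene 46.16567294689477 318.18943955718777 202.20562189833487 [[0.409, 0.765, -0.497, 1.001], [0.913, -0.334, 0.236, -0.087], [0.014, -0.55, -0.835, 0.81], [0.0, 0.0, 0.0, 1.0]]
top 52.94118344436736 319.23931450586156 203.93187555535127 [[0.103, -0.974, 0.204, 0.393], [-0.995, -0.1, 0.025, 0.087], [-0.004, -0.205, -0.979, 1.0], [0.0, 0.0, 0.0, 1.0]]
wrist 65.63089471524827 319.4427178297119 203.66623975736522 [[0.425, -0.873, -0.238, 0.284], [-0.905, -0.41, -0.111, -0.448], [-0.001, 0.262, -0.965, 0.385], [0.0, 0.0, 0.0, 1.0]]
{'time_s': 0.15, 'joint_pos': array([-7.76013971e+01,  1.79533449e+01,  8.58416270e+01, -1.10425354e-03,
        7.62618959e+01, -1.28001376e+01]), 'joint_vel': array([ 0.0341953 , -0.12975552, -0.10735894, -0.03563428,  0.04940194,
       -0.00630613]), 'effort': array([ 1.45924001e-03, -4.02302384e+01, -2.52317226e+01,  6.94018579e-02,
        3.43929324e-02, -6.87762508e-05]), 'ee_pos': array([ 0.22346733, -0.47487046,  0.2382969 ]), 'eef_rot': array([-1.79944308e+02, -1.15533578e-02,  2.51989976e+01]), 'force': array([0.38334943, 0.08731514, 0.40100049]), 'ft_torque': array([ 0.02522221, -0.02208446, -0.01146253]), 'grip_force': 0.0, 'finger_gap': 0.9987219450002515}
```

View pics/scene0.png

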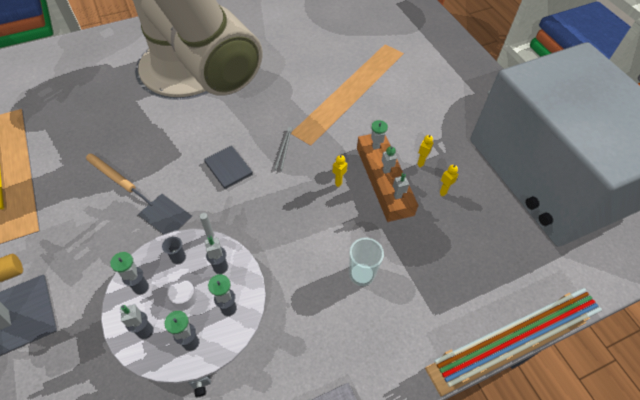

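View pics/top0.png

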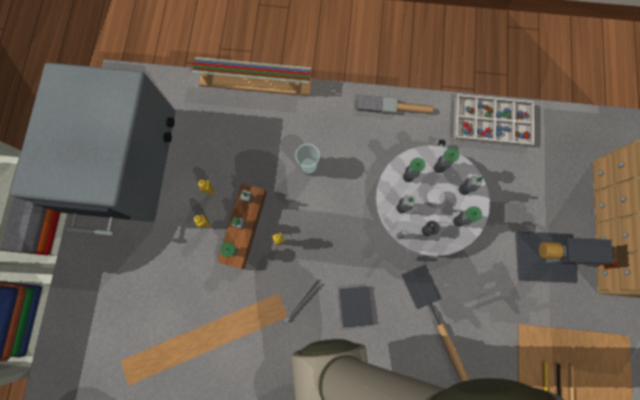

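The scene shows the carousel (empty cup at 173,245, post top at 206,216), the rack with three holders at (379,130), (390,157) and (402,183), yellow decoys and the jar (366,258). The top view shows the rack holders at (228,250), (237,223) and (246,196), the empty cup at (430,229) and the jar at (307,157). The holder at (379,130) is the green disc. The ball is one of the other two, so I'm enlarging the rack.

```bash
python3 - <<'E'
from h import *
F=pickle.load(open("F.pkl","rb"))
s=F["scene"]["color"];t=F["top"]["color"]
a=cv2.resize(s[110:225,325:445],(400,383),interpolation=cv2.INTER_CUBIC)
b=cv2.resize(t[175:275,205:285],(306,383),interpolation=cv2.INTER_CUBIC)
cv2.imwrite("pics/rack.png",np.hstack([a,b]))
a=cv2.resize(s[195:400,95:275],(395,450),interpolation=cv2.INTER_CUBIC)
b=cv2.resize(t[135:265,365:500],(400,385),interpolation=cv2.INTER_CUBIC);b=np.vstack([b,np.zeros((65,400,3),np.uint8)])
cv2.imwrite("pics/car.png",np.hstack([a,b]))
E
```

```text
(no output)
```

View pics/rack.png

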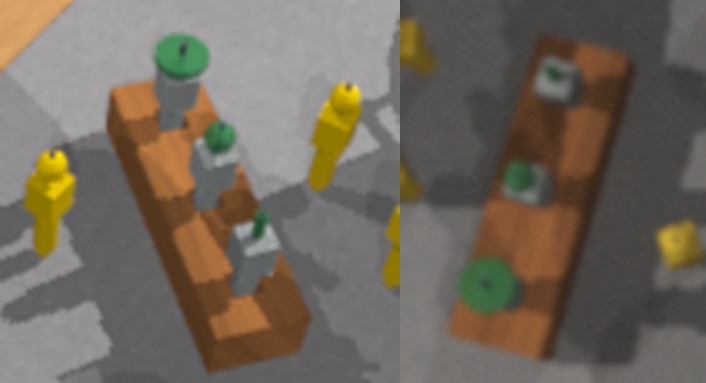

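View pics/car.png

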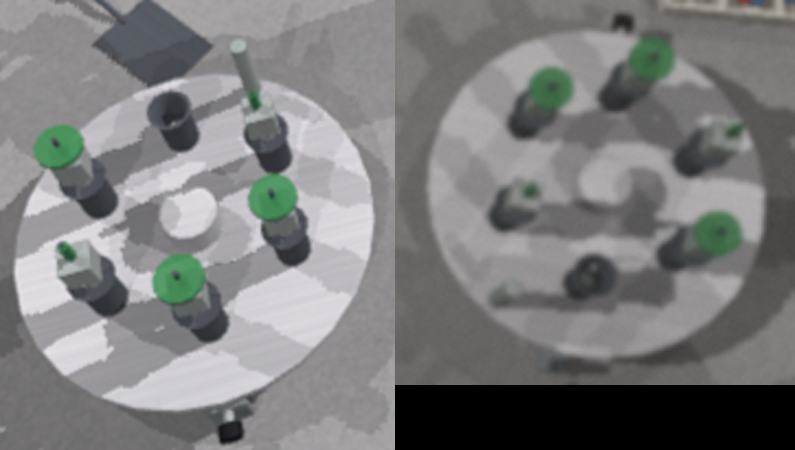

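The ball bead is the middle holder: scene (391,151), top (236,221), round and green. Its neighbours are the flat disc at scene (379,127) and the thin tube at scene (403,177). The yellow lookalikes are excluded by colour. The second crop shows five carousel beads, the empty cup and the post, so I can triangulate the beads and the post now.

```bash
cat > m.py <<'E'
from h import *
F=pickle.load(open("F.pkl","rb"));S,T=F["scene"],F["top"]
def greens(f,roi):
    x0,y0,x1,y1=roi; h=cv2.cvtColor(f["color"],cv2.COLOR_BGR2HSV); m=cv2.inRange(h,(50,90,30),(85,255,255))
    z=np.zeros_like(m); z[y0:y1,x0:x1]=m[y0:y1,x0:x1]
    n,_,st,c=cv2.connectedComponentsWithStats(z); return [(c[i],st[i,4]) for i in range(1,n) if st[i,4]>=3]
for nm,rs,rt,hz in(("rack",(355,110,425,215),(205,175,285,275),.098),("car",(95,230,275,400),(365,135,500,265),.147)):
    A,B=greens(S,rs),greens(T,rt)
    print(nm,[(np.round(c,1).tolist(),int(a)) for c,a in A],[(np.round(c,1).tolist(),int(a)) for c,a in B])
    for c,a in A:
        p=onz(S,*c,hz); q=min(B,key=lambda b:np.linalg.norm(onz(T,*b[0],hz)-p)); r=cross(S,c,T,q[0]); print(np.round(p,4),np.round(onz(T,*q[0],hz),4),np.round(r[0],4),round(r[1],4))
# rack outline from top: brown
h=cv2.cvtColor(T["color"],cv2.COLOR_BGR2HSV); m=cv2.inRange(h,(3,110,40),(18,255,255)); z=np.zeros_like(m); z[175:275,210:272]=m[175:275,210:272]
c=max(cv2.findContours(z,0,2)[0],key=cv2.contourArea); r=cv2.minAreaRect(c); b=np.array([onz(T,*p,.04)for p in cv2.boxPoints(r)]); print(r); print(np.round(b,3))
for n,a,bb in(("cup",(173,243),(430.5,229)),("post",(95+237*.4557,195+46*.4557),(365+503*.0+ (507-395)*.3375,135+289*.3375)),):
    print(n,np.round(onz(S,*a,.095 if n=="cup" else .119),4),np.round(onz(T,*bb,.095 if n=="cup" else .119),4),cross(S,a,T,bb))
E
python3 m.py
```

```text
rack [([379.0, 126.6], 145), ([390.3, 150.8], 51), ([402.4, 177.2], 17)] [([235.5, 220.9], 26), ([227.5, 249.1], 137)]
[0.4585 0.3033 0.098 ] [0.4571 0.3041 0.098 ] [0.4572 0.3044 0.0963] 0.0003
[0.5237 0.2936 0.098 ] [0.5223 0.2956 0.098 ] [0.5224 0.2954 0.0958] 0.0013
[0.5893 0.2832 0.098 ] [0.5223 0.2956 0.098 ] [0.5374 0.322  0.0105] 0.0129
car [([210.3, 240.2], 21), ([121.2, 261.6], 314), ([218.9, 284.6], 331), ([125.2, 309.4], 28), ([176.0, 321.8], 387)] [([451.1, 154.7], 115), ([417.0, 164.7], 109), ([473.3, 213.7], 129)]
[ 0.604  -0.0877  0.147 ] [ 0.6813 -0.0974  0.147 ] [ 0.6534 -0.0838  0.2276] 0.0077
[ 0.585 -0.225  0.147] [ 0.5834 -0.2239  0.147 ] [ 0.5839 -0.225   0.145 ] 0.0008
[ 0.6825 -0.0982  0.147 ] [ 0.6813 -0.0974  0.147 ] [ 0.6818 -0.098   0.1454] 0.0005
[ 0.6649 -0.235   0.147 ] [ 0.7123 -0.1714  0.147 ] [ 0.6954 -0.1914  0.1931] 0.0652
[ 0.7131 -0.1722  0.147 ] [ 0.7123 -0.1714  0.147 ] [ 0.7127 -0.1721  0.1459] 0.0005
((241.68292236328125, 225.70303344726562), (26.83901596069336, 82.7190933227539), 16.557071685791016)
[[0.429 0.338 0.04 ]
 [0.628 0.311 0.04 ]
 [0.615 0.245 0.04 ]
 [0.418 0.275 0.04 ]]
cup [ 0.5524 -0.1479  0.095 ] [ 0.5497 -0.1472  0.095 ] (array([ 0.55027408, -0.14810797,  0.091656  ]), np.float64(8.565607935602992e-05))
post [ 0.5363 -0.0853  0.119 ] [ 0.5314 -0.0806  0.119 ] (array([ 0.53217716, -0.08363729,  0.11200219]), np.float64(0.0034192292223876562))
```

Checks:
- **Heights:** beads triangulate to 0.096 m against 0.098 expected, and 0.146 m against 0.147.
- **Rack:** yaw is about -8.5°, and the ball is at (0.523, 0.295).
- **Carousel:** opposite bead pairs put the wheel centre at about (0.634, -0.1615) and the pocket at about (0.554, -0.150).
- **Post:** predicted at (0.535, -0.085), measured at (0.534, -0.083).

Next I move above the ball and refine with the wrist camera.

```bash
python3 - <<'E'
from h import *
manip.servo_line([0.224,-0.475,0.30],0.2)
manip.reach([0.523,0.2945,0.25],[180,0,171.5])
f=optics.grab_frame("wrist"); pickle.dump(f,open("W1.pkl","wb"))
h=cv2.cvtColor(f["color"],cv2.COLOR_BGR2HSV); m=cv2.inRange(h,(50,90,30),(85,255,255))
n,_,st,c=cv2.connectedComponentsWithStats(m)
for i in range(1,n):
    if st[i,4]>15: print(st[i],c[i].round(1),onz(f,*c[i],.098).round(4))
o=monitor.observe(); print(o["ee_pos"],o["eef_rot"],o["time_s"],o["joint_pos"],o["force"])
cv2.imwrite("pics/w1.png",f["color"])
E
```

```text
[303 102  35  36 950] [320.2 119.9] [0.4575 0.3024 0.098 ]
[312 181  18  18 225] [320.3 189.5] [0.523  0.2926 0.098 ]
[319 247   4   7  21] [320.7 249.9] [0.5867 0.2834 0.098 ]
[0.52333143 0.2939123  0.25001669] [-1.79999040e+02  3.20748564e-03  1.71433026e+02] 3.5667 [ 1.81478251e+01  2.71958900e+01  7.07814973e+01 -2.32227425e-03
  8.20201794e+01 -6.32848784e+01] [0.01046107 0.39588892 0.25797511]
```

View pics/w1.png

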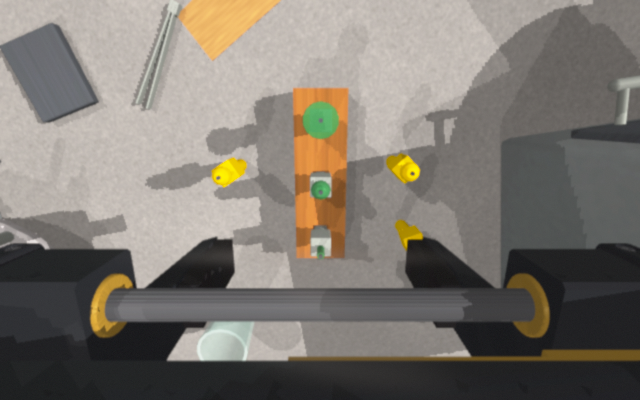

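Wrist view: the ball sits at (320,189) between disc and tube, and the rack is aligned with the tool. The yellow decoys are about 85 px (80 mm) to each side, clear of a partly opened gripper. Grasping now.

```bash
python3 - <<'E'
from h import *
def P(t):
    o=monitor.observe(); print(t,o["time_s"],o["ee_pos"].round(4),o["force"].round(2),o["ft_torque"].round(2),round(o["finger_gap"],3),round(o["grip_force"],1))
effector.set_gripper(0.6,45)
manip.servo_line([.523,.2935,.14],.15)
print(manip.servo_line([.523,.2935,.057],.08,guard=8)); P("down")
effector.set_gripper(0.0,45); P("grip")
print(manip.servo_line([.523,.2935,.13],.08,guard=15)); P("up")
manip.servo_line([.523,.2935,.28],.2); P("high")
manip.reach([.5535,-.150,.28],[180,0,82.3]); P("over")
for n in("wrist","scene"):
    f=optics.grab_frame(n); pickle.dump(f,open(n+"2.pkl","wb")); cv2.imwrite(f"pics/{n}2.png",f["color"])
E
```

```text
False
down 6.3083 [0.5233 0.2936 0.0575] [-0.17  0.4  -0.49] [ 0.06 -0.16  0.01] 0.601 0.0
grip 6.8833 [0.523  0.2935 0.0571] [ 0.28 -0.45  0.85] [ 0.01 -0.19 -0.02] 0.246 44.8
False
up 7.95 [0.5227 0.2934 0.1294] [ 1.18 -0.29 -2.01] [ 0.08 -0.13  0.02] 0.244 44.8
high 8.85 [0.5227 0.2934 0.2785] [ 0.06  0.17 -2.53] [ 0.01 -0.14  0.04] 0.244 44.8
over 10.4833 [ 0.5537 -0.1491  0.28  ] [ 0.72 -0.   -2.08] [-0.02 -0.05 -0.04] 0.245 44.8
```

View pics/wrist2.png

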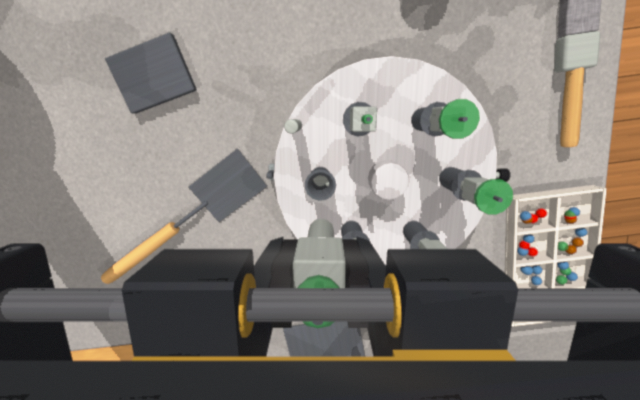

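View pics/scene2.png

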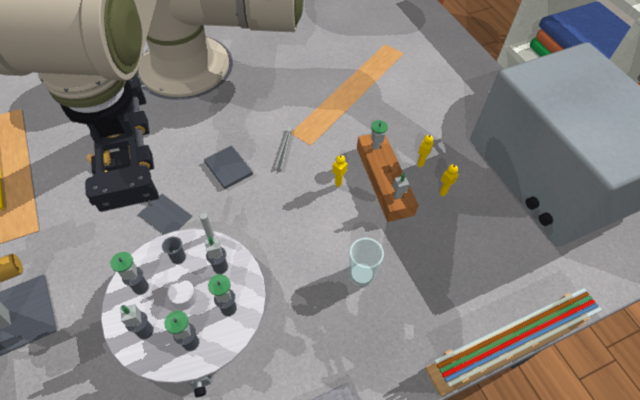

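In the wrist view the holder hangs straight, with the bead at (319,300) and the foot near (321,224). The cup mouth is at (320,183), the post top at (292,127) and the hub at (392,181). In the scene view the rack's middle slot is empty and the disc, tube and jar are untouched. Next I compare the cup, post and held foot numerically.

```bash
python3 - <<'E'
from h import *
f=pickle.load(open("wrist2.pkl","rb")); im=f["color"]; g=cv2.cvtColor(im,cv2.COLOR_BGR2GRAY)
r=(g[160:208,297:345]<110).astype(np.uint8); c=max(cv2.findContours(r,0,2)[0],key=cv2.contourArea)+[297,160]
ce,rad=cv2.minEnclosingCircle(c); print("cup",ce,rad,onz(f,*ce,.095).round(4),"diam",2*rad/K(f)*(f["cam_to_world"][2][3]-.095))
print("post",onz(f,292,126,.119).round(4),"hub",onz(f,391,181,.077).round(4))
h=cv2.cvtColor(im,cv2.COLOR_BGR2HSV); m=cv2.inRange(h,(50,90,30),(85,255,255)); n,_,st,cc=cv2.connectedComponentsWithStats(m)
for i in range(1,n):
    if st[i,4]>30: print(st[i],cc[i].round(1),onz(f,*cc[i],.147).round(4))
print("foot",onz(f,320.5,226,.233).round(4))
print(proj(f,[.5537,-.1491,.233]),proj(f,[.5537,-.1491,.095]))
cv2.imwrite("pics/crop2.png",cv2.resize(im[150:330,250:400],(600,720)[:1]+(600,),interpolation=cv2.INTER_CUBIC)) if 0 else cv2.imwrite("pics/crop2.png",cv2.resize(im[100:250,260:410],(600,600),interpolation=cv2.INTER_CUBIC))
E
```

```text
cup (320.0, 183.14999389648438) 15.669262886047363 [ 0.5544 -0.151   0.095 ] diam 0.03352236632852013
post [ 0.5357 -0.0871  0.119 ] hub [ 0.6349 -0.1629  0.077 ]
[ 439  100   40   38 1140] [458.5 118.4] [ 0.6826 -0.0998  0.147 ]
[362 115  10   8  44] [366.  118.5] [ 0.6029 -0.0892  0.147 ]
[475 178  38  36 977] [493.2 195.9] [ 0.7134 -0.1739  0.147 ]
[559 243   8   7  50] [562.2 245.8] [ 0.7804 -0.2332  0.147 ]
[561 268  10   7  47] [565.9 271.1] [ 0.786  -0.2612  0.147 ]
[300 276  38  12 318] [318.3 282.8] [ 0.5405 -0.2413  0.147 ]
[557 276  10   8  64] [561.5 279.4] [ 0.7823 -0.2699  0.147 ]
[305 322  26   6  83] [317.9 324.1] [ 0.5337 -0.2889  0.147 ]
foot [ 0.5544 -0.152   0.233 ]
[318.91904285 222.04370012] [319.16547615 181.52561433]
```

View pics/crop2.png

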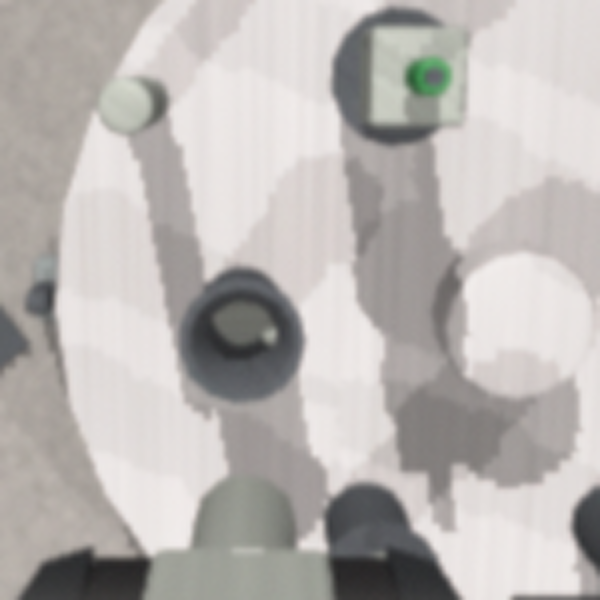

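```bash
cat >> h.py <<'E'
def P(t):
    o=monitor.observe(); print(t,round(o["time_s"],2),o["ee_pos"].round(4),o["force"].round(2),o["ft_torque"].round(2),round(o["finger_gap"],3),round(o["grip_force"],1)); return o
E
python3 - <<'E'
from h import *
f=pickle.load(open("wrist2.pkl","rb")); a=np.linspace(0,6.28,60)
def edge(x,y):
    p=np.array([proj(f,[x+r*np.cos(t),y+r*np.sin(t),z]) for r,z in((.004,.233),(.008,.243)) for t in a]); s=np.array([proj(f,[x+.008*np.cos(t),y+.008*np.sin(t),.25]) for t in a])
    return p[:,1].min(),(s[:,0].min()+s[:,0].max())/2
print(edge(.5537,-.1491)); r=np.radians(82.3); 
for d in(-.002,-.004): print(d,edge(.5537+d*np.cos(r),-.1491+d*np.sin(r)))
print("cup",onz(f,320.2,184.5,.095))
g=cv2.cvtColor(f["color"],cv2.COLOR_BGR2GRAY); print(g[205:232,321].tolist())
E
```

```text
(np.float64(214.9591904086152), np.float64(318.8648971841618))
-0.002 (np.float64(218.03260374142087), np.float64(318.8630508343625))
-0.004 (np.float64(221.08935590357348), np.float64(318.8612147417872))
cup [ 0.55437881 -0.15251652  0.095     ]
[152, 153, 152, 152, 152, 152, 152, 153, 152, 152, 152, 153, 152, 152, 150, 149, 150, 150, 149, 149, 149, 150, 149, 149, 150, 150, 150]
```

Relative to the camera, the held foot appears at (0.5549, -0.1516) and the cup at (0.5544, -0.1520), so they agree within 1 mm. Inserting now, with a force guard.

```bash
python3 - <<'E'
from h import *
manip.servo_line([.5533,-.1497,.155],.12); manip.dwell(.3); P("pre")
print(manip.servo_line([.5533,-.1497,.131],.03,guard=6)); P("in bore")
E
```

```text
pre 12.07 [ 0.5534 -0.1497  0.1552] [ 0.48 -0.22 -1.39] [-0.03 -0.05  0.01] 0.246 44.8
False
in bore 13.03 [ 0.5534 -0.1497  0.1312] [ 0.41 -0.52 -2.83] [-0.05 -0.07  0.02] 0.25 44.8
```

```bash
python3 - <<'E'
from h import *
z=.131
while z>.099:
    z-=.004
    hit=manip.servo_line([.5533,-.1497,z],.012,guard=13); o=P(hit)
    if hit or abs(o["force"][:2]).max()>7: break
E
```

```text
False 13.51 [ 0.5533 -0.1497  0.1269] [ 0.09  0.07 -1.29] [-0.01 -0.1  -0.06] 0.247 44.8
False 13.99 [ 0.5529 -0.1496  0.1228] [-4.72  0.3  -0.1 ] [ 0.07  0.82 -0.02] 0.246 44.7
False 14.47 [ 0.5528 -0.1495  0.1182] [-5.02  0.43 -4.54] [ 0.09  0.96 -0.01] 0.246 44.7
False 14.96 [ 0.553  -0.1495  0.1146] [-5.68  0.54 -3.38] [ 0.17  0.88 -0.02] 0.245 44.7
False 15.44 [ 0.5531 -0.1496  0.1107] [-5.21  0.83 -2.1 ] [0.13 0.93 0.02] 0.252 44.7
False 15.93 [ 0.553  -0.1495  0.1066] [-4.73  0.53 -3.63] [0.12 0.85 0.01] 0.243 44.7
True 16.27 [ 0.5532 -0.1496  0.1045] [-3.6   0.77  5.69] [0.19 0.49 0.05] 0.246 44.8
```

It hit the stop at foot z of about 0.0575, within the expected 0.055 to 0.067. Now pressing to about 13 N.

```bash
python3 - <<'E'
from h import *
z=.1045
for i in range(8):
    z-=.0004
    manip.servo_line([.5533,-.1497,z],.004,guard=12); manip.dwell(.15); o=P("press")
    if o["force"][2]>11: break
manip.dwell(.3);P("held")
E
```

```text
press 17.11 [ 0.5535 -0.1497  0.1046] [-4.46  0.96  5.8 ] [ 0.25  0.9  -0.01] 0.243 44.7
press 17.51 [ 0.5536 -0.1498  0.1045] [-5.75  2.35  8.02] [ 0.43  1.04 -0.  ] 0.246 44.7
press 17.91 [ 0.5536 -0.1498  0.1044] [-6.13  2.25 10.79] [0.42 1.16 0.03] 0.246 44.7
press 18.31 [ 0.5536 -0.1499  0.104 ] [-7.02  1.78 10.43] [ 0.37  1.21 -0.02] 0.247 44.7
press 18.71 [ 0.5537 -0.1499  0.1039] [-7.52  1.87 12.77] [ 0.44  1.36 -0.04] 0.246 44.7
held 19.01 [ 0.5537 -0.1499  0.1039] [-7.45  2.18 12.23] [0.45 1.35 0.02] 0.25 44.7
```

```bash
python3 - <<'E'
from h import *
effector.set_gripper(0.45); P("open")
manip.servo_line([.5537,-.1499,.135],.05,guard=8); manip.servo_line([.5537,-.1499,.28],.2); P("up")
manip.servo_line([.47,-.06,.28],.25)
S=optics.grab_frame("scene"); pickle.dump(S,open("S3.pkl","wb"))
h=cv2.cvtColor(S["color"],cv2.COLOR_BGR2HSV); m=cv2.inRange(h,(50,90,30),(85,255,255)); n,_,st,c=cv2.connectedComponentsWithStats(m)
for i in range(1,n):
    if st[i,4]>10: print(st[i,4],c[i].round(1),onz(S,*c[i],.145).round(4))
a=cv2.resize(S["color"][195:400,95:275],(526,600),interpolation=cv2.INTER_CUBIC); cv2.imwrite("pics/s3.png",a)
E
```

```text
open 19.47 [ 0.5534 -0.1497  0.1024] [-0.61 -0.69 -0.21] [-0.   -0.06 -0.01] 0.446 0.0
up 21.14 [ 0.5534 -0.1497  0.2787] [ 0.28  0.6  -0.65] [-0.02 -0.12 -0.  ] 0.451 0.0
710 [29.7 31. ] [-0.0616 -0.2973  0.145 ]
190 [538.6  47.5] [0.428  0.7096 0.145 ]
145 [379.  126.6] [0.4943 0.2776 0.145 ]
17 [402.4 177.2] [0.6165 0.2588 0.145 ]
89 [164.1 227.7] [ 0.5503 -0.1496  0.145 ]
21 [210.3 240.2] [ 0.6028 -0.0877  0.145 ]
311 [121.2 261.6] [ 0.5837 -0.2255  0.145 ]
334 [218.8 284.5] [ 0.6814 -0.0983  0.145 ]
583 [513.1 334.6] [0.9261 0.2649 0.145 ]
27 [125.3 309.5] [ 0.6641 -0.2354  0.145 ]
386 [176.  321.9] [ 0.7123 -0.1724  0.145 ]
```

View pics/s3.png

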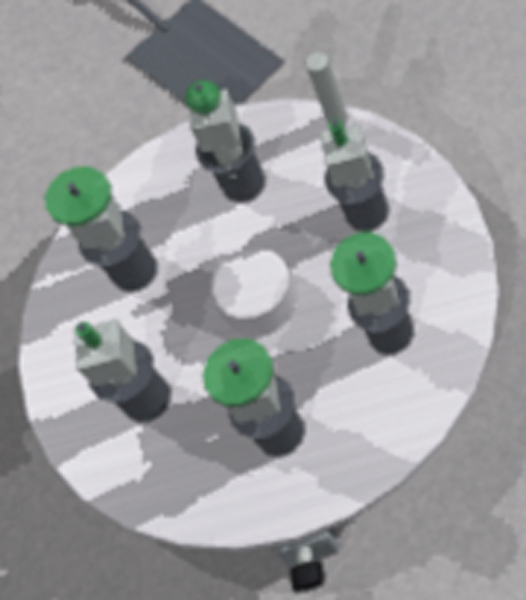

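The holder is seated: bead at (164,228) in the front cup, wheel unmoved, other beads unchanged. The post top is at (317,62) in the crop. Next I push the post with shut fingers, the tool tilted 15° outward so the gripper body clears the pins.

```bash
cat >> h.py <<'E'
from scipy.spatial.transform import Rotation as R
C=np.array([.634,-.1617]); PH=172.3
def pose(a,z=.09,r=.127,tau=15):
    ar,t=np.radians(a),np.radians(tau); e=np.array([np.cos(ar),np.sin(ar),0]); k=np.array([0,0,1.])
    zt=-np.cos(t)*k-np.sin(t)*e; xt=np.cos(t)*e-np.sin(t)*k; yt=np.cross(zt,xt)
    p=np.r_[C+r*e[:2],z]; return p.tolist(),R.from_matrix(np.c_[xt,yt,zt]).as_euler("xyz",degrees=True).tolist()
E
python3 - <<'E'
from h import *
effector.set_gripper(0.0,20)
p,o=pose(120,.25); manip.reach(p,o); print(manip.observe() if hasattr(manip,"observe") else "")
print([manip.solve_ik(*pose(a)) is not None for a in range(118,186,8)])
p,_=pose(120,.14); manip.servo_line(p,.15)
p,_=pose(120); print(manip.servo_line(p,.06,guard=6)); P("low")
for a in(123,126,128,130,132,134):
    p,o=pose(a); hit=manip.servo_line(p,.03,ori=o,guard=4); q=P((a,hit))
    if hit: break
e=q["ee_pos"][:2]-C; print(np.degrees(np.arctan2(e[1],e[0])),q["joint_pos"].round(1))
E
```

```text
[True, True, True, True, True, True, True, True, True]
False
low 24.88 [ 0.5707 -0.0518  0.0904] [-0.76 -0.32 -1.08] [ 0.04 -0.04 -0.02] 0.006 0.0
(123, False) 25.26 [ 0.565  -0.0553  0.0904] [0.25 0.19 0.29] [ 0.12 -0.04 -0.  ] 0.006 0.0
(126, False) 25.63 [ 0.5595 -0.059   0.0901] [-0.28 -0.44 -0.19] [ 0.05 -0.06  0.05] 0.005 0.0
(128, False) 25.93 [ 0.556  -0.0616  0.0901] [-0.08  0.05  0.11] [ 0.12 -0.07  0.03] 0.01 0.0
(130, False) 26.23 [ 0.5525 -0.0644  0.0901] [-0.25 -0.14  0.18] [ 0.09 -0.03  0.03] 0.004 0.0
(132, False) 26.53 [ 0.5492 -0.0673  0.0901] [0.78 0.43 0.21] [ 0.06 -0.05 -0.01] 0.007 0.1
(134, True) 26.74 [ 0.547  -0.0691  0.09  ] [0.97 0.96 0.24] [ 0.17 -0.2   0.05] 0.007 0.8
133.20831000510117 [-16.   25.9 100.4 -11.3  41.1 -52.1]
```

Contact came at a tool angle of 133.2°, so a 0.9 rad wheel turn needs about 184.5°.

```bash
python3 - <<'E'
from h import *
for a in np.linspace(138,184.5,8):
    p,o=pose(a); hit=manip.servo_line(p,.05,ori=o,guard=20); q=P((round(a,1),hit))
    if hit: break
manip.dwell(.5); q=P("end")
S=optics.grab_frame("scene"); cv2.imwrite("pics/s4.png",cv2.resize(S["color"][185:400,85:285],(558,600),interpolation=cv2.INTER_CUBIC))
E
```

```text
(np.float64(138.0), False) 27.1 [ 0.5398 -0.0765  0.09  ] [1.95 1.94 0.07] [ 0.46 -0.26  0.17] 0.007 1.7
(np.float64(144.6), False) 27.54 [ 0.5303 -0.0883  0.0899] [0.22 2.02 0.43] [ 0.31 -0.01  0.05] 0.008 0.8
(np.float64(151.3), False) 27.98 [ 0.5227 -0.1008  0.09  ] [ 0.06 -0.61  0.06] [ 0.12 -0.01  0.05] 0.007 0.0
(np.float64(157.9), False) 28.43 [ 0.5164 -0.114   0.09  ] [-0.64  0.06  0.12] [ 0.03 -0.08  0.02] 0.007 0.0
(np.float64(164.6), False) 28.87 [ 0.5117 -0.1278  0.09  ] [ 0.29 -0.06 -0.41] [ 0.04 -0.06 -0.  ] 0.008 0.0
(np.float64(171.2), False) 29.31 [ 0.5085 -0.142   0.0899] [-0.06  0.63  0.17] [ 0.1  -0.04  0.  ] 0.007 0.0
(np.float64(177.9), False) 29.75 [ 0.5071 -0.1566  0.0899] [0.64 1.15 0.9 ] [ 0.01 -0.08  0.08] 0.003 0.0
(np.float64(184.5), False) 30.19 [ 0.5073 -0.1712  0.0899] [0.51 0.75 0.13] [0.02 0.02 0.02] 0.002 0.0
end 30.69 [ 0.5074 -0.1716  0.09  ] [-0.57 -0.3   0.73] [0.03 0.   0.  ] 0.004 0.0
```

View pics/s4.png

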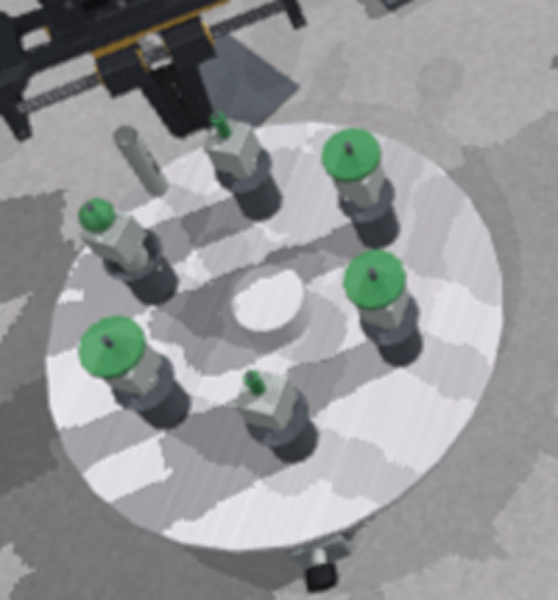

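The wheel has turned one click: the ball is now at crop (97,213), the post at (127,135) and the tube at the front. I retreat outward and up, then verify numerically.

```bash
python3 - <<'E'
from h import *
p,o=pose(182,.09,.15); manip.servo_line(p,.1); p,o=pose(182,.25,.19); manip.servo_line(p,.2); manip.dwell(.5)
S=optics.grab_frame("scene"); h=cv2.cvtColor(S["color"],cv2.COLOR_BGR2HSV); m=cv2.inRange(h,(50,90,30),(85,255,255)); n,_,st,c=cv2.connectedComponentsWithStats(m)
for i in range(1,n):
    if st[i,4]>10 and 95<c[i][0]<275:
        q=onz(S,*c[i],.147)[:2]-C; print(st[i,4],c[i].round(1),np.hypot(*q).round(4),np.degrees(np.arctan2(q[1],q[0])).round(2)-PH)
    elif 360<c[i][0]<425: print("rack",c[i].round(1))
P("end")
E
```

```text
rack [379.  126.6]
rack [402.4 177.2]
29 [164.  229.4] 0.08 -0.410000000000025
276 [210.4 240.2] 0.0801 -60.24000000000001
93 [119.5 262. ] 0.0823 -299.16
336 [218.8 284.7] 0.0799 -119.91000000000001
369 [124.8 309. ] 0.0796 -240.17000000000002
25 [176.2 322.4] 0.0808 -179.68
end 32.66 [ 0.4441 -0.1683  0.2499] [ 0.34  0.34 -0.21] [ 0.02 -0.07 -0.03] 0.004 0.0
```

```bash
python3 -c "
from h import *
print(job.finish_job())"
```

```text
the job is handed in; nothing more can be done
None
```

I handed the job in at about 33 s: the ball-bead holder was pressed onto the pocket's stop with about 14 N, the wheel sits one click counter-clockwise (within about 0.5° by camera), and the disc and tube holders haven't moved; the jar wasn't touched but wasn't re-measured at the end.

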